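Empty the tile press's catch tray into the tote

TASK

The press has filled its catch tray. Slide the empty tote along the bench until it stands squarely under the tray's flap, and put the broken tile into the black reclaim tub; only then let the flap right down and sweep the four whole tiles out into the tote without picking them up. Finish with the flap shut again, the tote still standing under it, and nothing else on the bench disturbed.

Things in the scene. Friction and masses are not known exactly. Their poses are not given: they have to be found in the camera images.
- catch_tray: Fixed steel catch tray at the end of a press's discharge belt. Origin: on the bench, below the middle of the flap's hinge line (the tray's open end). y points out through the flap, x along the hinge. Floor top z 120 mm, x -100 to 100, y -270 to 0; side walls to z 165, back wall to 150. Beyond y -290 the conveyor: rails to z 180, guide rods to 209. Bench under the tray is free for y > -88.
- flap (a joint): Steel flap across the tray's open end, 196 mm wide, 45 long. 0 = shut (stop), upright, leaning 20 degrees out; 2.18 rad = right down (stop), 55 degrees below level, its edge at y 26, z 81 mm in the catch tray's frame. Hinge axis: along the tray's x through (0, 0, 118 mm). Friction hinge: stays where left; moving it takes 0.12 to 0.2 N m, i.e. 2 to 3 N at the knob.
- flap_knob (a point): Centre of the black barrel knob (22 mm dia., 16 mm long, along the tray's x) on the flap's lever (9 mm bar, 80 mm from hinge axis to knob), on the robot's side. In the catch tray's frame it is at x = -150, y = 80 sin(q - 1.09), z = 118 + 80 cos(q - 1.09) mm, q = flap's joint value: it leans towards the press when shut and swings over the top, away from the press, to lower the flap.
- tile1: Whole dry-pressed terracotta tile, 42 x 42 x 10 mm, 35 g, lying flat in the tray. Origin: centre of its underside; z is its thickness.
- tile2: Whole dry-pressed terracotta tile, 42 x 42 x 10 mm, 35 g, lying flat in the tray. Origin: centre of its underside; z is its thickness.
- tile3: Whole dry-pressed terracotta tile, 42 x 42 x 10 mm, 35 g, lying flat in the tray. Origin: centre of its underside; z is its thickness.
- tile4: Whole dry-pressed terracotta tile, 42 x 42 x 10 mm, 35 g, lying flat in the tray. Origin: centre of its underside; z is its thickness.
- broken_tile: The broken tile: same terracotta, 42 x 42 x 10 mm outline with one quarter missing (L-shaped from above), 26 g, lying flat in the tray among the whole ones. Origin: underside, centre of the whole outline; the quarter x > 0, y > 0 is missing, so the half y < 0 is a full bar 42 mm long in x, 21 mm wide.
- tote: Loose grey plastic tote, 0.3 to 0.65 kg: 270 (x) x 190 (y) mm over the rim, 70 high; inside 250 x 170, floor 5 mm up. Rim: band 11 mm thick, 12 high, all round. Origin: centre of underside. Under the flap its long side lies along the hinge, its centre about 70 mm out from the catch tray's origin along the tray's y (20 to 110 will do, within 35 mm sideways). The flap, down, clears the rim.
- reclaim_tub: Fixed round black plastic tub, open at the top, 70 mm high, 132 mm across the rim, 4 mm wall, inside bottom 102 mm across and 5 mm above the bench. Origin: centre of its underside.
- mug: Bystander: terracotta mug, 68 mm across, 90 mm high, handle towards its y. Origin: centre of its underside.
- bisque_bowl: Bystander: white bowl, 110 mm across, 50 mm high. Origin: centre of its underside.
- glaze_jar: Bystander: lidded jar, 70 mm across, 85 mm high. Origin: centre of its underside.
- glaze_brush: Bystander: brush lying on the bench, handle to its -x. Origin: middle of its underside.
- clay_spatula: Bystander: wooden-handled spatula, 190 mm long, lying on the bench, handle to its -x. Origin: middle of its underside.
- plaster_mould: Bystander: heavy round plaster mould, 130 mm across, 75 mm high. Origin: centre of its underside.

How it is judged:
By the outcome, as a careful person would: the job done as asked, in the order asked, and still so for the second after the job is handed in, with the robot touching nothing.
It also fails if it takes over 72 s, if anything falls off the work surface, if the arm or the gripper's body presses on something with over 40 N, if the wrist force passes 120 N, or if a joint passes its speed limit or range.

ROBOT

A 7-joint arm with a two-finger parallel gripper is mounted at the origin on the work surface. World frame = base frame: x ahead of the robot, y to its left, z up, the work surface at z = 0. Lengths are in m, angles in rad, forces in N, time in s.
With the tool pointing down it reaches from about 0.35 to 0.9 m from the base axis. Payload 8.1 kg.
Tool frame: the origin (TCP) lies midway between the tips of the shut fingers; the grasp point (between the pads) lies 19 mm behind it; z points along the fingers, y is the line along which they close (so a half turn about z gives the same grasp; the last joint's range is limited). The gripper opens to 85 mm and grips with 20 to 120 N. Pads are 22 mm wide; open, the fingers measure 114 mm over their backs; the gripper's body (76 mm by 85 mm) begins 54 mm behind the grasp point. The pads swing forward as they close: fully open they stand 13 mm farther back than shut.
Start: joints at [1.205, 0.434, 0.025, 1.573, -0.012, 1.134, -0.075], TCP at [0.162, -0.604, 0.231] pointing down, gripper open.
Joint ranges: [-2.62, 2.62], [-0.44, 2.09], [-1.27, 1.32], [0.08, 2.57], [-1.32, 4.46], [0.12, 2], [-2.74, 2.74]. Speed limits (rad/s): [2.22, 2.22, 3.01, 3.01, 3.14, 3.14, 3.14].

INTERFACE

Orientations are given as [roll, pitch, yaw] about the fixed x, y, z axes, in that order (R = Rz(yaw) Ry(pitch) Rx(roll)).
In Python, from station import monitor, imaging, workorder gives the robot as it stands.
- The arm moves only by the shell command python3 -m creep 'ROWS' [OPENING] [FORCE]. ROWS is JSON, a list of rows, each an object with "translation": the shift along the tool's x, y, z scaled (see below), a list of three; "twist": the turn, a rotation vector about the tool's x, y, z scaled (see below), a list of three. In form: [{"translation": [x, y, z], "twist": [ax, ay, az]}, ...]. A call has 1 to 5 rows; each row shifts and turns the commanded pose from where the row before left it, along the tool's axes as they then stand; what a row does not reach is not made up. The controller multiplies each number of a shift by 0.3 m and each number of a turn by 45 degrees. A row lasts 1/8 s, in which the tool goes at most 62.5 mm and 10.7 degrees, less where a joint would pass 70% of its speed; a pose out of reach is approached as far as the arm can. A call with a number of a shift or a turn outside -1 to 1 is refused whole. A call with a gripper value outside its range is refused whole. OPENING is the opening, from 0 (shut) to 1 (fully open), set as the call begins (- or left out, the last holds). The fingers move at their own pace and stop on an object; FORCE is the grip in N (left out, the last holds). Time passes only in rows, so rows that do not move let the fingers close. It gives the time, the measured TCP pose, the force, the opening and the grip force at its end, in the units of the state.
- monitor.observe(): the state, without advancing time (a new reading comes with each control period).
- imaging.grab_frame(name): name is "scene" or "top" or "wrist"; returns the picture (480x640x3 uint8, red, green, blue); there is no depth.
- imaging.camera_info(name): a dict with "K" (3x3 intrinsics, pixels), "k1" (the pictures are not rectified: a ray, as slopes to the right and down, at radius r is drawn at 1 + k1 r^2 times it, then the intrinsics apply), "R" (3x3) and "t" (3): a world point X has camera coordinates R X + t. Camera axes: x right, y down, z forward; pixel columns grow to the right and rows downward; lengths in m; the calibration is good to about 2 mm. A picture is of the moment at which its call begins: read the wrist's pose just before it. camera_info takes no time and is no camera call; for the wrist camera it gives the pose at the moment of the call.
- workorder.hand_in(): hands the job in; it is judged then, once.
The state is a dict: "time_s": time; "joint_pos": joint angles; "dq": joint speeds; "joint_torque": joint torques, N m; "tcp_pos": TCP position; "tcp_rot": TCP orientation; "wrist_force": force on the tool from outside, world axes, zero at the start; "ft_torque": the same for the moment, N m; "finger_gap": finger opening in m; "finger_force": force on a finger pad.
Only numpy, scipy, OpenCV 4.12 (cv2) and the standard library are available. Lean on these libraries where they do the work, as an engineer would, in place of code of your own. Each camera call takes 0.05 s, during which the arm holds its last target. There are 200 camera calls.

## Working session

There is one attempt and no reset: what is moved stays moved. The work goes in short steps, Python scripts to look and compute and a shell command to move; the robot and the scene stay as the last step left them, time stands still between calls to the robot, and variables do not carry over. Pictures are saved under pics/ and viewed, at most 15 in all, crops included, and the job is handed in when it is done.

```bash
ls; mkdir -p pics
python3 - <<'E'
from station import monitor, imaging
import cv2
print(monitor.observe())
for n in ["scene","top","wrist"]:
    i=imaging.camera_info(n); print(n,i)
    cv2.imwrite(f"pics/{n}0.png",imaging.grab_frame(n)[:,:,::-1])
E
```

```text
pics
{'time_s': 0.0, 'joint_pos': array([ 1.2053912 ,  0.43523939,  0.02499723,  1.57413209, -0.01156737,
        1.13395568, -0.07510165]), 'dq': array([-6.44630009e-04,  9.08614486e-04,  2.99631776e-05,  7.64111975e-04,
        7.55094591e-04, -2.06694704e-04,  7.84827895e-04]), 'joint_torque': array([ 4.27708096e-05, -6.70482874e+01,  1.02522355e+00, -3.16203511e+01,
        1.56804471e-02,  1.26642882e-02, -4.64728586e-06]), 'tcp_pos': array([ 0.16215746, -0.60307117,  0.23050252]), 'tcp_rot': array([-3.14001302e+00,  1.84384785e-04,  2.62725272e-01]), 'wrist_force': array([ 0.06914085, -0.04275286,  0.01191878]), 'ft_torque': array([ 0.01083808,  0.04537964, -0.01395947]), 'finger_force': 0.0, 'finger_gap': 0.08517746300068582}
scene {'K': array([[564.06328736,   0.        , 321.37223325],
       [  0.        , 564.06328736, 242.42039179],
       [  0.        ,   0.        ,   1.        ]]), 'k1': -0.17416368176270805, 'R': array([[-0.55726379,  0.83032634,  0.00390204],
       [ 0.61092052,  0.41318574, -0.67531746],
       [-0.56234614, -0.37394613, -0.73751685]]), 't': array([ 0.28913169, -0.27128062,  1.64362732])}
top {'K': array([[465.43769753,   0.        , 318.2483128 ],
       [  0.        , 465.43769753, 246.48168739],
       [  0.        ,   0.        ,   1.        ]]), 'k1': -0.030928336694080922, 'R': array([[-0.02502289, -0.99924889, -0.02958917],
       [-0.99131704,  0.02862459, -0.12833998],
       [ 0.12909056,  0.02612081, -0.99128872]]), 't': array([0.0804251 , 0.56919756, 1.04621828])}
wrist {'K': array([[375.80704157,   0.        , 319.32907737],
       [  0.        , 375.80704157, 241.60207356],
       [  0.        ,   0.        ,   1.        ]]), 'k1': -0.013511299707513726, 'R': array([[ 0.2599854 , -0.96561141, -0.00148044],
       [-0.91871911, -0.24783131,  0.3074652 ],
       [-0.2972588 , -0.07857635, -0.95155817]]), 't': array([-0.62365728, -0.04072564,  0.38076159])}
```

View pics/top0.png

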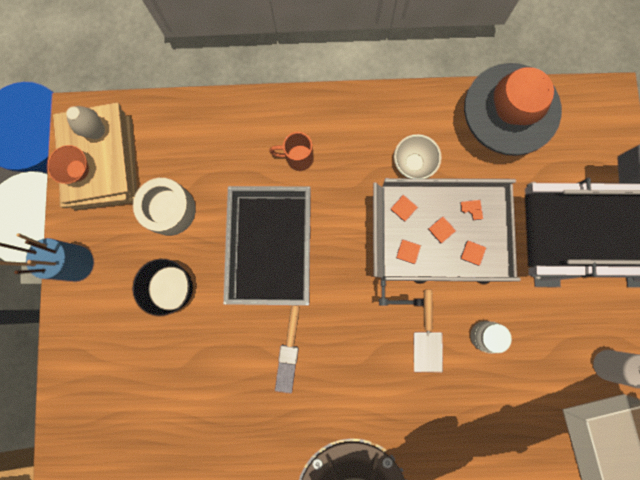

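View pics/scene0.png

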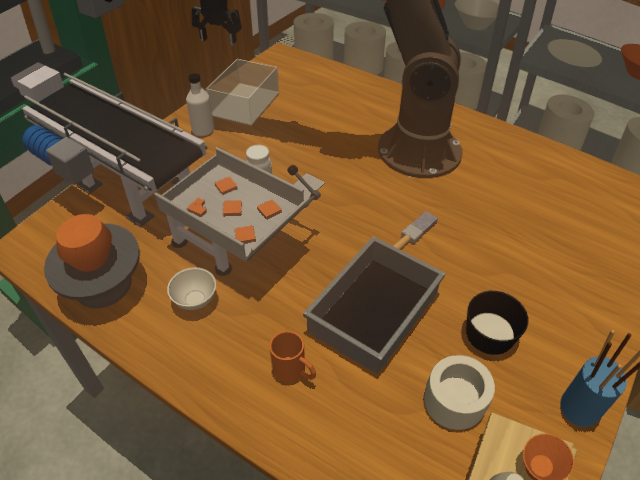

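The top view shows the tote at (268,245), the tray at (447,230) with its flap end on the left at x≈380, and the knob near (422,301). The broken tile is at (471,210) and the black tub at (163,287). The scene view agrees: knob at (293,170), broken tile at (198,207), and the lever is up.

```bash
cat > h.py <<'E'
import numpy as np, cv2
from scipy.spatial.transform import Rotation as Ro
def ray(i,p):
    p=np.atleast_2d(np.float64(p))
    u=cv2.undistortPoints(p[:,None],i["K"],np.array([i["k1"],0,0,0]))[:,0]
    d=np.c_[u,np.ones(len(u))]@i["R"]; return -i["R"].T@i["t"], d/np.linalg.norm(d,axis=1)[:,None]
def plane(i,p,z):
    c,d=ray(i,p); return c+d*((z-c[2])/d[:,2])[:,None]
def two(i,p,j,q):
    c,d=ray(i,p);e,f=ray(j,q);d=d[0];f=f[0]
    s=np.linalg.lstsq(np.c_[d,-f],e-c,rcond=None)[0]
    a,b=c+d*s[0],e+f*s[1]; return (a+b)/2,np.linalg.norm(a-b)
def proj(i,X):
    return cv2.projectPoints(np.float64(X).reshape(-1,1,3),cv2.Rodrigues(i["R"])[0],i["t"],i["K"],np.array([i["k1"],0,0,0]))[0][:,0]
def tiles(img,lo=60):
    h=cv2.cvtColor(img,cv2.COLOR_RGB2HSV); m=cv2.inRange(h,(2,130,120),(16,255,255))
    return m,[c for c in cv2.findContours(m,cv2.RETR_EXTERNAL,cv2.CHAIN_APPROX_NONE)[0] if cv2.contourArea(c)>lo]
E
python3 - <<'E'
from h import *
from station import imaging
np.set_printoptions(precision=4,suppress=True)
T=imaging.camera_info("top");S=imaging.camera_info("scene")
for n,i in(("top",T),("scene",S)):
    img=cv2.imread(f"pics/{n}0.png")[:,:,::-1].copy()
    for c in tiles(img)[1]:
        r=cv2.minAreaRect(c);m=cv2.moments(c);p=[m["m10"]/m["m00"],m["m01"]/m["m00"]]
        print(n,np.round(p),cv2.contourArea(c),plane(i,p,.13)[0][:2],plane(i,r[0],.13)[0][:2],np.round(r[1],1))
a=cv2.imread("pics/top0.png");b=cv2.imread("pics/scene0.png")
A=cv2.resize(a[170:320,215:525],None,fx=2.5,fy=2.5,interpolation=cv2.INTER_CUBIC)
cv2.imwrite("pics/c1.png",A)
B=cv2.resize(b[140:290,150:350],None,fx=4,fy=4,interpolation=cv2.INTER_CUBIC)
cv2.imwrite("pics/c2.png",B)
E
```

```text
top [524. 463.] 3647.0 [ 0.1083 -0.3392] [ 0.1234 -0.3054] [ 46. 147.]
top [629. 390.] 135.0 [ 0.2457 -0.565 ] [ 0.2441 -0.5638] [23.8  9.7]
top [473. 253.] 338.5 [ 0.5368 -0.2639] [ 0.5368 -0.2639] [19.7 19. ]
top [408. 251.] 328.0 [ 0.5436 -0.1273] [ 0.5436 -0.1273] [19.3 18.7]
top [442. 229.] 327.5 [ 0.588  -0.2006] [ 0.588  -0.2006] [18.9 18.9]
top [472. 208.] 251.0 [ 0.6317 -0.2691] [ 0.6282 -0.2662] [18.8 19.8]
top [403. 208.] 319.0 [ 0.6375 -0.1222] [ 0.6374 -0.1224] [18.7 18.7]
top [290. 277.] 174901.0 [0.4964 0.1243] [0.4919 0.063 ] [399.  658.6]
scene [245. 233.] 221.5 [ 0.6383 -0.1237] [ 0.6388 -0.1237] [13.6 18.7]
scene [296. 232.] 279.5 [ 0.5708 -0.0321] [ 0.5701 -0.0336] [28.6 13. ]
scene [269. 208.] 203.5 [ 0.5446 -0.1285] [ 0.5447 -0.1289] [13.4 20.1]
scene [232. 206.] 196.5 [ 0.5888 -0.2019] [ 0.5886 -0.202 ] [12.4 18.7]
scene [197. 206.] 154.5 [ 0.6331 -0.2703] [ 0.6338 -0.2675] [13.4 17. ]
scene [225. 184.] 178.5 [ 0.5386 -0.265 ] [ 0.5383 -0.265 ] [12.1 19. ]
scene [181. 118.] 319.5 [ 0.3968 -0.5499] [ 0.4099 -0.5344] [26.8 27.5]
scene [378. 309.] 143375.5 [0.6507 0.2205] [0.6782 0.1018] [376. 639.]
scene [330.  93.] 8570.5 [ 0.0675 -0.2741] [ 0.0745 -0.2939] [156.9  75.7]
```

View pics/c1.png

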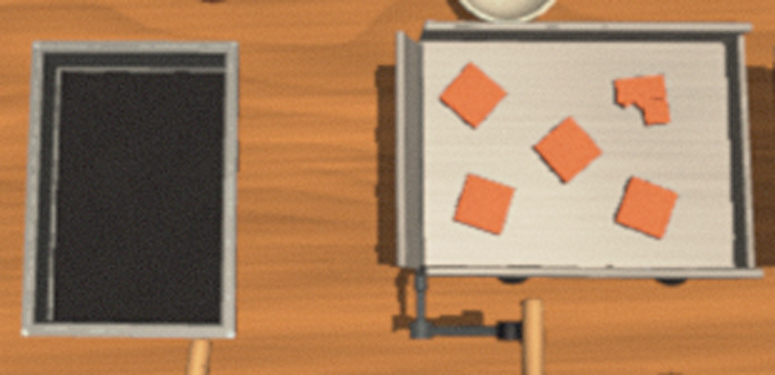

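View pics/c2.png

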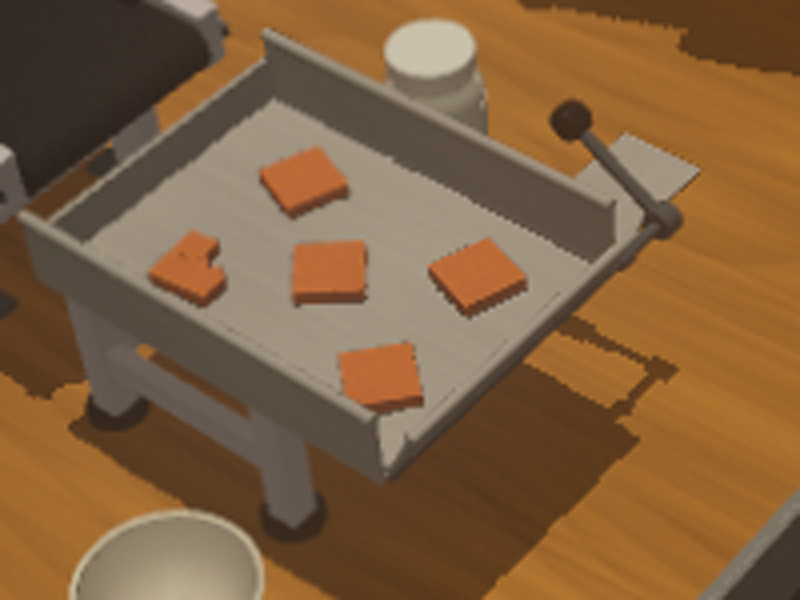

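The crops show that the lever joins the knob radially, so I can grip it end to end, closing along the tray's x. In crop 1 the knob is at (510,330), the flap's top edge runs (398,32)–(400,268), and the tote rim corners are (33,43), (238,43), (235,337) and (22,335).

Run:
```python
from h import *
from station import imaging
np.set_printoptions(precision=4,suppress=True)
T=imaging.camera_info("top");S=imaging.camera_info("scene")
c1=lambda p:np.array(p)/2.5+[215,170]; c2=lambda p:np.array(p)/4+[150,140]
print("flap top z.16",plane(T,c1([[398,32],[400,268]]),.16))
print("flap scene far corner z.16",plane(S,c2([[388,478]]),.16), two(T,c1([[398,32]]),S,c2([[388,478]])))
print("knob",two(T,c1([[510,330]]),S,c2([[571,119]])))
print("crank end",two(T,c1([[418,329]]),S,c2([[665,217]])))
print("side walls",plane(T,c1([[427,22],[750,27],[422,273],[762,272]]),.165))
C=plane(T,c1([[33,43],[238,43],[235,337],[22,335]]),.07);print("tote",C,C.mean(0),np.linalg.norm(C-np.roll(C,1,0),axis=1))
# tub, black: both rims by eye
print("tub z.07",plane(T,[[133,287],[195,287],[164,260],[164,315]],.07), plane(S,[[467,312],[527,312]],.07))
a=cv2.imread("pics/top0.png")
print(plane(T,[[295,308],[298,165],[272,150],[429,291],[163,207]],.02))
```

```text
flap top z.16 [[ 0.6864 -0.0588  0.16  ]
 [ 0.4887 -0.0524  0.16  ]]
flap scene far corner z.16 [[ 0.7133 -0.0525  0.16  ]] (array([ 0.6957, -0.0649,  0.1338]), np.float64(0.007958021727612145))
knob (array([ 0.4359, -0.1384,  0.1627]), np.float64(0.0007292251114541897))
crank end (array([ 0.4391, -0.0689,  0.1221]), np.float64(0.00033470145595388513))
side walls [[ 0.6929 -0.0828  0.165 ]
 [ 0.6804 -0.3507  0.165 ]
 [ 0.4839 -0.0696  0.165 ]
 [ 0.477  -0.3441  0.165 ]]
tote [[0.7113 0.2692 0.07  ]
 [0.7049 0.0793 0.07  ]
 [0.4367 0.0881 0.07  ]
 [0.4431 0.2792 0.07  ]] [0.574  0.1789 0.07  ] [0.2684 0.19   0.2684 0.1912]
tub z.07 [[0.4863 0.4876 0.07  ]
 [0.4828 0.3448 0.07  ]
 [0.546  0.4169 0.07  ]
 [0.4217 0.4149 0.07  ]] [[0.514  0.3646 0.07  ]
 [0.4425 0.4746 0.07  ]]
[[ 0.4304  0.1234  0.02  ]
 [ 0.7744  0.1097  0.02  ]
 [ 0.8145  0.1727  0.02  ]
 [ 0.4616 -0.1896  0.02  ]
 [ 0.681   0.44    0.02  ]]
```

```bash
cat >> h.py <<'E'
from station import monitor,imaging
O=np.array([.588,-.073,0]);YAW=-.035
def tray(x,y,z): c,s=np.cos(YAW),np.sin(YAW); return O+[c*x-s*y,s*x+c*y,z]
def go(P,yaw=None):
    s=monitor.observe(); R=Ro.from_euler("xyz",s["tcp_rot"])
    if yaw is not None:
        W=Ro.from_euler("xyz",[np.pi,0,yaw]); print("twist",(R.inv()*W).as_rotvec()/(np.pi/4)); R=W
    d=R.inv().apply(np.array(P)-s["tcp_pos"])/.3
    print("t %.2f"%s["time_s"],"tcp",s["tcp_pos"].round(4),s["tcp_rot"].round(3),"F",s["wrist_force"].round(1),"gap %.4f f %.1f"%(s["finger_gap"],s["finger_force"]),"shift",d.round(4),"rows>=%.1f"%(np.linalg.norm(d)*.3/.0625))
E
python3 -m creep '[{"translation":[0,0,0],"twist":[0,0,0.19]},{"translation":[0,0,0],"twist":[0,0,0.19]},{"translation":[0.071,-0.164,0],"twist":[0,0,0]},{"translation":[0.071,-0.164,0],"twist":[0,0,0]},{"translation":[0.071,-0.164,0],"twist":[0,0,0]}]'
python3 - <<'E'
from h import *
T=imaging.camera_info("top")
print("bowl",plane(T,[[417,158],[395,158],[441,158],[417,136],[417,180]],.05))
go([.577,.269,.18],-.035)
E
```

```text
time_s: 0.78
tcp_pos: [0.232, -0.4566, 0.231]
tcp_rot: [-3.141, 0.0, -0.036]
wrist_force: [0.4, -0.8, -0.5]
finger_gap: 0.0856
finger_force: 0.0
bowl [[ 0.77264026 -0.17276769  0.05      ]
 [ 0.77431304 -0.12118764  0.05      ]
 [ 0.77085183 -0.22898253  0.05      ]
 [ 0.82656858 -0.17573187  0.05      ]
 [ 0.71947196 -0.16987764  0.05      ]]
twist [-0.00039152  0.00010948 -0.00102089]
t 0.78 tcp [ 0.232  -0.4566  0.231 ] [-3.141  0.    -0.036] F [ 0.4 -0.8 -0.5] gap 0.0856 f 0.0 shift [ 1.0646 -2.4576  0.1701] rows>=12.9
```

```bash
for i in 1 2; do :; done
python3 -m creep '[{"translation":[0.071,-0.164,0],"twist":[0,0,0]},{"translation":[0.071,-0.164,0],"twist":[0,0,0]},{"translation":[0.071,-0.164,0],"twist":[0,0,0]},{"translation":[0.071,-0.164,0],"twist":[0,0,0]},{"translation":[0.071,-0.164,0],"twist":[0,0,0]}]' >/dev/null
python3 -m creep '[{"translation":[0.071,-0.164,0],"twist":[0,0,0]},{"translation":[0.071,-0.164,0],"twist":[0,0,0]},{"translation":[0.071,-0.164,0],"twist":[0,0,0]},{"translation":[0.071,-0.164,0],"twist":[0,0,0]},{"translation":[0.071,-0.164,0],"twist":[0,0,0]}]' >/dev/null
python3 -m creep '[{"translation":[0.071,-0.164,0.034],"twist":[0,0,0]},{"translation":[0.071,-0.164,0.034],"twist":[0,0,0]},{"translation":[0.071,-0.164,0.034],"twist":[0,0,0]},{"translation":[0.071,-0.164,0.034],"twist":[0,0,0]},{"translation":[0,0,0.034],"twist":[0,0,0]}]'
python3 - <<'E'
from h import *
go([.577,.269,.045],-.035)
cv2.imwrite("pics/w1.png",imaging.grab_frame("wrist")[:,:,::-1])
E
```

```text
time_s: 2.65
tcp_pos: [0.5542, 0.2244, 0.1794]
tcp_rot: [-3.139, 0.001, -0.03]
wrist_force: [-0.4, 0.1, 0.1]
finger_gap: 0.0853
finger_force: 0.0
twist [-0.00360881  0.0007767   0.00581295]
t 2.65 tcp [0.5542 0.2244 0.1794] [-3.139e+00  1.000e-03 -3.000e-02] F [-0.4  0.1  0.1] gap 0.0853 f 0.0 shift [ 0.0709 -0.1513  0.448 ] rows>=2.3
```

```bash
python3 -m creep '[{"translation":[0.071,-0.151,0],"twist":[0,0,0]},{"translation":[0,0,0.05],"twist":[0,0,0]},{"translation":[0,0,0],"twist":[0,0,0]}]'
python3 - <<'E'
from h import *
go([.577,.269,.045],-.035)
cv2.imwrite("pics/w2.png",imaging.grab_frame("wrist")[:,:,::-1])
W=imaging.camera_info("wrist")
print(proj(W,[[.577,.269,.07],[.577,.2742,.07],[.577,.263,.07]]))
E
```

```text
time_s: 3.08
tcp_pos: [0.5761, 0.2619, 0.1639]
tcp_rot: [3.139, 0.002, -0.037]
wrist_force: [-0.1, -0.1, -0.1]
finger_gap: 0.0854
finger_force: 0.0
twist [ 0.00319177  0.00315615 -0.00193394]
t 3.08 tcp [0.5761 0.2619 0.1639] [ 3.139e+00  2.000e-03 -3.700e-02] F [-0.1 -0.1 -0.1] gap 0.0854 f 0.0 shift [ 0.0022 -0.0237  0.3962] rows>=1.9
[[308.92035297 243.13910071]
 [301.12638811 243.41668068]
 [317.91760636 242.81864907]]
```

View pics/w2.png

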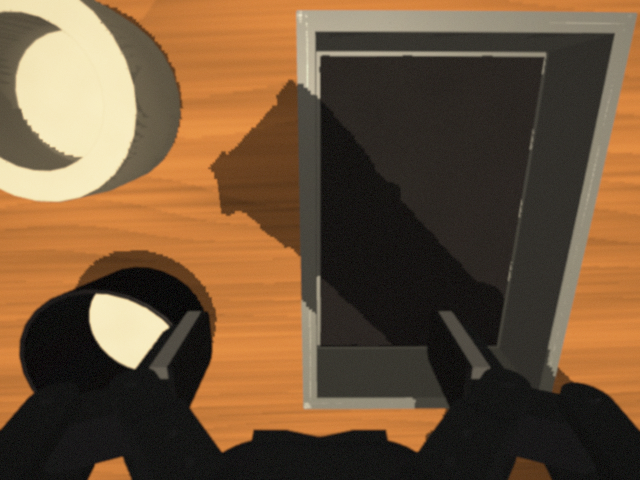

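The wrist view shows the left rim band spanning columns 300–317 at row 243. That matches the predicted 301–318, so I descend and grip.

```bash
python3 -m creep '[{"translation":[0.001,-0.023,0.1],"twist":[0,0,0]},{"translation":[0,0,0.1],"twist":[0,0,0]},{"translation":[0,0,0.1],"twist":[0,0,0]},{"translation":[0,0,0.09],"twist":[0,0,0]},{"translation":[0,0,0],"twist":[0,0,0]}]' >/dev/null
python3 -m creep '[{"translation":[0,0,0],"twist":[0,0,0]},{"translation":[0,0,0],"twist":[0,0,0]},{"translation":[0,0,0],"twist":[0,0,0]},{"translation":[0,0,0],"twist":[0,0,0]}]' 0 40
python3 - <<'E'
from h import *
go([.577,.269,.045],-.035)
E
```

```text
time_s: 4.25
tcp_pos: [0.5777, 0.2707, 0.0488]
tcp_rot: [3.141, -0.001, -0.036]
wrist_force: [-1.4, -16.2, 11.9]
finger_gap: 0.0125
finger_force: 7.6
twist [ 0.0001274  -0.00074743 -0.00076904]
t 4.25 tcp [0.5777 0.2707 0.0488] [ 3.141e+00 -1.000e-03 -3.600e-02] F [ -1.4 -16.2  11.9] gap 0.0125 f 7.6 shift [-0.0023  0.0059  0.0127] rows>=0.1
```

```bash
python3 -m creep '[{"translation":[0,0,0],"twist":[0,0,0]},{"translation":[0.004,0.02,0],"twist":[0,0,0]},{"translation":[0.005,0.04,0],"twist":[0,0,0]},{"translation":[0.008,0.06,0],"twist":[0,0,0]},{"translation":[0.008,0.06,0],"twist":[0,0,0]}]'
python3 -m creep '[{"translation":[0.008,0.06,0],"twist":[0,0,0]},{"translation":[0.008,0.06,0],"twist":[0,0,0]},{"translation":[0.008,0.06,0],"twist":[0,0,0]},{"translation":[0.008,0.06,0],"twist":[0,0,0]},{"translation":[0.008,0.06,0],"twist":[0,0,0]}]'
python3 -m creep '[{"translation":[0.008,0.05,0],"twist":[0,0,0]},{"translation":[0.004,0.04,0],"twist":[0,0,0]},{"translation":[0,0,0],"twist":[0,0,0]},{"translation":[0,0,0],"twist":[0,0,0]}]'
python3 - <<'E'
from h import *
go([.594,.0985,.045],-.035)
cv2.imwrite("pics/top1.png",imaging.grab_frame("top")[:,:,::-1])
E
```

```text
time_s: 4.88
tcp_pos: [0.5836, 0.2167, 0.0489]
tcp_rot: [-3.14, -0.001, -0.035]
wrist_force: [-0.4, 5.2, 4.1]
finger_gap: 0.0097
finger_force: 39.9
time_s: 5.5
tcp_pos: [0.5922, 0.1261, 0.0489]
tcp_rot: [-3.14, -0.001, -0.035]
wrist_force: [-0.1, 5.3, 5.1]
finger_gap: 0.0097
finger_force: 39.9
time_s: 6.0
tcp_pos: [0.5952, 0.0968, 0.0488]
tcp_rot: [3.14, -0.001, -0.038]
wrist_force: [-0.1, -0.5, 7.3]
finger_gap: 0.0097
finger_force: 40.1
twist [ 0.00173998 -0.00149525 -0.00330015]
t 6.00 tcp [0.5952 0.0968 0.0488] [ 3.14e+00 -1.00e-03 -3.80e-02] F [-0.1 -0.5  7.3] gap 0.0097 f 40.1 shift [-0.0042 -0.0055  0.0128] rows>=0.1
```

View pics/top1.png

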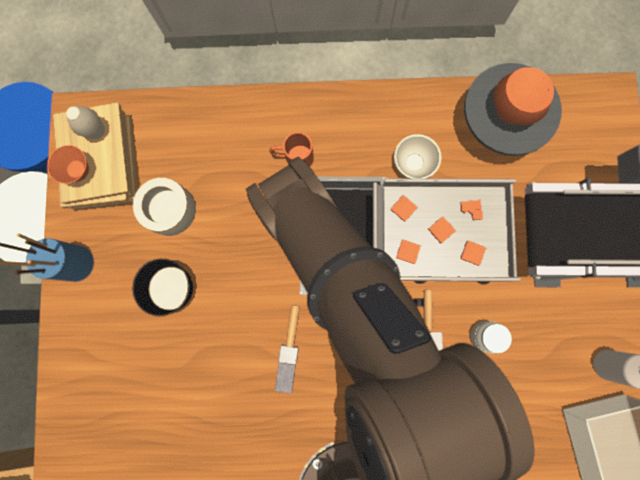

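The top view shows the tote's far edge level with the tray (row 177) and nothing else moved. I release it and go look at the broken tile.

```bash
python3 -m creep '[{"translation":[0,0,0],"twist":[0,0,0]},{"translation":[0,0,0],"twist":[0,0,0]},{"translation":[0,0,-0.06],"twist":[0,0,0]},{"translation":[0,0,-0.17],"twist":[0,0,0]},{"translation":[0,0,-0.2],"twist":[0,0,0]}]' 1
python3 -m creep '[{"translation":[0,0,-0.2],"twist":[0,0,0]},{"translation":[0,0.17,0],"twist":[0,0,0]},{"translation":[-0.01,0.17,0],"twist":[0,0,0]},{"translation":[-0.01,0.17,0],"twist":[0,0,0]},{"translation":[-0.01,0.17,0],"twist":[0,0,0]}]' 
python3 -m creep '[{"translation":[-0.01,0.17,0],"twist":[0,0,0]},{"translation":[0,0.17,0],"twist":[0,0,0]},{"translation":[0,0.17,0],"twist":[0,0,0]},{"translation":[0,0,0],"twist":[0,0,0]},{"translation":[0,0,0],"twist":[0,0,0]}]' >/dev/null
python3 - <<'E'
from h import *
go([.63,-.266,.24],-.035)
W=imaging.camera_info("wrist");img=imaging.grab_frame("wrist")
cv2.imwrite("pics/w3.png",img[:,:,::-1])
for c in tiles(img,300)[1]:
    P=plane(W,c[:,0],.13)
    if P[:,1].max()>.0 : continue
    r=cv2.minAreaRect((P[:,:2]*1000).astype(np.float32)); M=cv2.moments((P[:,:2]*1000).astype(np.float32))
    print("rect",r,"area",M["m00"],"cent",M["m10"]/M["m00"],M["m01"]/M["m00"])
E
```

```text
time_s: 6.68
tcp_pos: [0.5938, 0.0989, 0.179]
tcp_rot: [3.141, 0.002, -0.035]
wrist_force: [1.6, -0.3, 0.4]
finger_gap: 0.0854
finger_force: 0.0
time_s: 7.3
tcp_pos: [0.5778, -0.1059, 0.2387]
tcp_rot: [3.141, -0.001, -0.035]
wrist_force: [0.0, 0.2, -0.4]
finger_gap: 0.0852
finger_force: 0.0
twist [-0.00085348 -0.00074896 -0.00063065]
t 7.92 tcp [ 0.5698 -0.2566  0.238 ] [-3.141e+00 -1.000e-03 -3.500e-02] F [-0.1  0.5 -0.7] gap 0.0855 f 0.0 shift [ 0.2016  0.0245 -0.0065] rows>=1.0
rect ((363.5076904296875, -60.66331481933594), (38.62913131713867, 25.58198356628418), 88.78623962402344) area 685.5898360614083 cent 360.9160231398889 -63.37075694154218
rect ((408.29656982421875, -342.3197937011719), (67.38275146484375, 30.467618942260742), 0.19248545169830322) area 1066.389480009675 cent 416.08626275266994 -341.182562746404
rect ((419.9364929199219, -257.07733154296875), (52.08634948730469, 49.9881706237793), 88.05060577392578) area 2199.293855420081 cent 420.33052729296924 -254.3330582675435
rect ((431.8177795410156, -157.7366943359375), (25.526443481445312, 34.80091857910156), 83.24394
[... 914 characters left out ...]
29.39027364541383
rect ((587.8153076171875, -201.93824768066406), (40.647945404052734, 39.86949157714844), 39.1822624206543) area 1172.463109172415 cent 589.1010902349482 -203.74643148522907
rect ((635.8685302734375, -268.3003234863281), (25.244384765625, 40.81492614746094), 7.47957706451416) area 324.68702063616365 cent 639.8079717618305 -264.9119200180292
rect ((637.01904296875, -124.41761779785156), (42.06666564941406, 42.04517364501953), 46.482643127441406) area 1715.7327331868 cent 637.0512689737434 -124.38209782106378
rect ((695.5840454101562, -263.1567687988281), (388.5066833496094, 42.11453628540039), 87.97652435302734) area 7994.014580998337 cent 700.7925794595021 -302.7808460355904
```

View pics/w3.png

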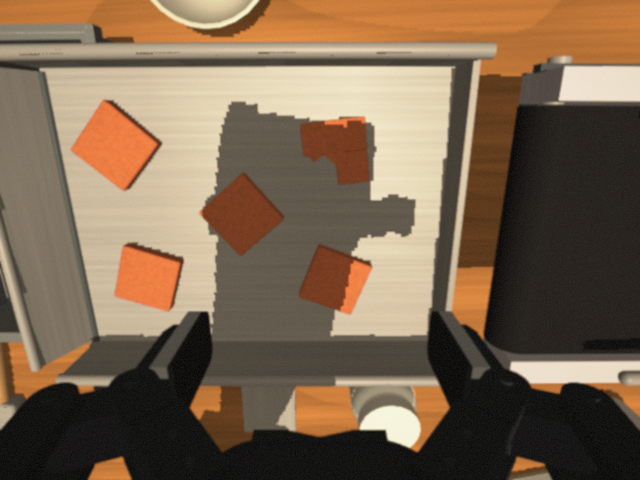

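The wrist view shows the L-shaped tile in shadow. Its corners are about (301,123), (365,118), (370,183), (339,185) and (304,160), with the missing quarter at lower left.

Run:
```python
from h import *
np.set_printoptions(precision=4,suppress=True)
W=imaging.camera_info("wrist");img=cv2.cvtColor(cv2.imread("pics/w3.png"),cv2.COLOR_BGR2HSV)
m=cv2.inRange(img[100:200,285:390],(0,110,40),(18,255,255))
m=cv2.morphologyEx(m,cv2.MORPH_OPEN,np.ones((3,3)))
c=max(cv2.findContours(m,0,1)[0],key=cv2.contourArea)
P=plane(W,c[:,0]+[285,100],.13)[:,:2].astype(np.float32)*1000
h=cv2.convexHull(P)
print(cv2.contourArea(P),cv2.minAreaRect(P),cv2.approxPolyDP(P.reshape(-1,1,2),4,True)[:,0])
print(plane(W,[[301,123],[365,118],[370,183],[339,185],[304,160]],.13)*1000)
```

```text
1327.88636434637 ((628.0377807617188, -267.2931823730469), (42.14012908935547, 42.042274475097656), 4.531515121459961) [[ 647.2618 -246.0287]
 [ 627.8539 -246.401 ]
 [ 622.0414 -265.8988]
 [ 607.3996 -269.587 ]
 [ 610.0783 -289.658 ]
 [ 649.569  -286.2443]]
[[ 647.2619 -246.0287  130.    ]
 [ 648.9421 -286.8816  130.    ]
 [ 607.382  -290.3442  130.    ]
 [ 606.7279 -269.575   130.    ]
 [ 623.9761 -246.8776  130.    ]]
```

```bash
python3 -m creep '[{"translation":[0,0,0],"twist":[0,0,-0.14]},{"translation":[0.1,0,0],"twist":[0,0,0]},{"translation":[0.1,0,0],"twist":[0,0,0]},{"translation":[0.02,0,0.1],"twist":[0,0,0]},{"translation":[0,0,0],"twist":[0,0,0]}]' 0.68 >/dev/null
python3 - <<'E'
from h import *
go([.638,-.2668,.130],.075)
E
```

```text
twist [-0.00303061  0.0048703   0.00320479]
t 8.60 tcp [ 0.6349 -0.2498  0.2053] [-3.139  0.004  0.078] F [-1.  -0.3  0.7] gap 0.0582 f 0.0 shift [0.0062 0.0572 0.2511] rows>=1.2
```

```bash
python3 -m creep '[{"translation":[0.006,0.057,0.05],"twist":[0,0,0]},{"translation":[0,0,0.1],"twist":[0,0,0]},{"translation":[0,0,0.1],"twist":[0,0,0]},{"translation":[0,0,0],"twist":[0,0,0]}]'
python3 -m creep '[{"translation":[0,0,0.014],"twist":[0,0,0]},{"translation":[0,0,0.014],"twist":[0,0,0]},{"translation":[0,0,0],"twist":[0,0,0]}]'
python3 - <<'E'
from h import *
go([.638,-.2668,.118],.075)
E
```

```text
time_s: 9.1
tcp_pos: [0.6368, -0.2704, 0.1304]
tcp_rot: [-3.141, 0.004, 0.073]
wrist_force: [1.0, 0.3, 0.6]
finger_gap: 0.0581
finger_force: 0.0
time_s: 9.48
tcp_pos: [0.6388, -0.2694, 0.1244]
tcp_rot: [3.141, -0.001, 0.074]
wrist_force: [0.1, -0.1, 0.1]
finger_gap: 0.0581
finger_force: 0.0
twist [ 0.00050135 -0.00073367 -0.00096181]
t 9.47 tcp [ 0.6388 -0.2694  0.1244] [ 3.141e+00 -1.000e-03  7.400e-02] F [ 0.1 -0.1  0.1] gap 0.0581 f 0.0 shift [-0.0021 -0.009   0.0214] rows>=0.1
```

```bash
for k in 1; do python3 -m creep '[{"translation":[-0.002,-0.009,0.008],"twist":[0,0,0]},{"translation":[0,0,0],"twist":[0,0,0]}]'|egrep 'pos|force'; python3 -m creep '[{"translation":[0,0,0.008],"twist":[0,0,0]},{"translation":[0,0,0],"twist":[0,0,0]}]' |egrep 'pos|force'; done
```

```text
tcp_pos: [0.6378, -0.2662, 0.1215]
wrist_force: [0.2, 0.1, -0.3]
finger_force: 0.0
tcp_pos: [0.6377, -0.2667, 0.1189]
wrist_force: [-0.8, -0.5, 0.1]
finger_force: 0.0
```

```bash
python3 -m creep '[{"translation":[0,0,0.008],"twist":[0,0,0]},{"translation":[0,0,0],"twist":[0,0,0]}]' |egrep 'pos|force'; python3 -m creep '[{"translation":[0,0,0],"twist":[0,0,0]},{"translation":[0,0,0],"twist":[0,0,0]},{"translation":[0,0,0],"twist":[0,0,0]}]' 0.3 25
```

```text
tcp_pos: [0.6377, -0.2667, 0.1164]
wrist_force: [0.3, -0.5, -0.2]
finger_force: 0.0
time_s: 10.6
tcp_pos: [0.6391, -0.2667, 0.1186]
tcp_rot: [3.141, -0.003, 0.074]
wrist_force: [-0.5, 1.2, 9.1]
finger_gap: 0.0415
finger_force: 31.4
```

```bash
python3 -m creep '[{"translation":[0,0,-0.05],"twist":[0,0,0]},{"translation":[0,0,-0.15],"twist":[0,0,0]},{"translation":[0,0,-0.2],"twist":[0,0,0]},{"translation":[-0.013,-0.09,0],"twist":[0,0,0]},{"translation":[-0.025,-0.165,0],"twist":[0,0,0]}]' |egrep 'pos|gap|force'
for a in 1; do python3 -m creep '[{"translation":[-0.025,-0.165,0],"twist":[0,0,0]},{"translation":[-0.025,-0.165,0],"twist":[0,0,0]},{"translation":[-0.025,-0.165,0],"twist":[0,0,0]},{"translation":[-0.025,-0.165,0],"twist":[0,0,0]},{"translation":[-0.025,-0.165,0],"twist":[0,0,0]}]' |egrep 'pos|gap|force'
python3 -m creep '[{"translation":[-0.025,-0.165,0],"twist":[0,0,0]},{"translation":[-0.025,-0.165,0],"twist":[0,0,0]},{"translation":[-0.025,-0.165,0],"twist":[0,0,0]},{"translation":[-0.025,-0.165,0],"twist":[0,0,0]},{"translation":[-0.025,-0.165,0],"twist":[0,0,0]}]' |egrep 'pos|gap|force'
python3 -m creep '[{"translation":[-0.02,-0.165,0],"twist":[0,0,0]},{"translation":[-0.025,-0.165,0],"twist":[0,0,0]},{"translation":[0,0,0],"twist":[0,0,0]},{"translation":[0,0,0],"twist":[0,0,0]}]' |egrep 'pos|gap|force'; done
python3 - <<'E'
from h import *
go([.493,.418,.06],.075)
E
```

```text
tcp_pos: [0.6209, -0.1927, 0.238]
wrist_force: [0.1, 0.8, -0.4]
finger_gap: 0.041
finger_force: 25.7
tcp_pos: [0.5646, 0.0543, 0.2375]
wrist_force: [0.7, 0.5, -0.8]
finger_gap: 0.0415
finger_force: 25.7
tcp_pos: [0.5089, 0.2983, 0.2375]
wrist_force: [0.5, 0.5, 0.5]
finger_gap: 0.0412
finger_force: 25.7
tcp_pos: [0.4887, 0.3941, 0.2369]
wrist_force: [0.2, -0.3, -0.1]
finger_gap: 0.0412
finger_force: 25.7
twist [ 0.00100281 -0.00032237 -0.00076294]
t 12.97 tcp [0.4887 0.3941 0.2369] [ 3.141 -0.     0.074] F [ 0.2 -0.3 -0.1] gap 0.0412 f 25.7 shift [ 0.0203 -0.0783  0.5898] rows>=2.9
```

```bash
python3 -m creep '[{"translation":[0.02,-0.078,0.05],"twist":[0,0,0]},{"translation":[0,0,0.18],"twist":[0,0,0]},{"translation":[0,0,0.18],"twist":[0,0,0]},{"translation":[0,0,0.16],"twist":[0,0,0]},{"translation":[0,0,0],"twist":[0,0,0]}]' |egrep 'pos|gap|force'
python3 -m creep '[{"translation":[0,0,0],"twist":[0,0,0]},{"translation":[0,0,0],"twist":[0,0,0]},{"translation":[0,0,0],"twist":[0,0,0]}]' 0.65 |egrep 'pos|gap|force'
python3 -m creep '[{"translation":[0,0,-0.1],"twist":[0,0,0]},{"translation":[0,0,-0.2],"twist":[0,0,0]},{"translation":[0,0,-0.2],"twist":[0,0,0]},{"translation":[0,0,-0.15],"twist":[0,0,0]},{"translation":[0,0,0],"twist":[0,0,0]}]' |egrep 'pos|gap|force'
python3 - <<'E'
from h import *
img=imaging.grab_frame("wrist");cv2.imwrite("pics/w4.png",img[:,:,::-1])
t=imaging.grab_frame("top");cv2.imwrite("pics/t4.png",t[:,:,::-1])
a=t[245:330,120:210];a=cv2.resize(a,None,fx=4,fy=4)
b=cv2.resize(t[160:330,215:525],None,fx=1.4,fy=1.4)
w=cv2.resize(img,None,fx=.5,fy=.5)
c=np.zeros((600,800,3),np.uint8);c[:340,:360]=a;c[360:360+238,:434]=b;c[:240,400:720]=w
cv2.imwrite("pics/m4.png",c[:,:,::-1])
np.set_printoptions(precision=4,suppress=True)
k=tray(-.150,-.071,.155);print("knob",k); go([k[0],k[1],.26],-.035+np.pi/2); go([k[0],k[1],.26],-.035-np.pi/2);print(monitor.observe()["joint_pos"])
E
```

```text
tcp_pos: [0.4921, 0.4144, 0.0625]
wrist_force: [-0.1, -0.7, 0.1]
finger_gap: 0.0414
finger_force: 25.7
tcp_pos: [0.4936, 0.419, 0.0676]
wrist_force: [0.1, -0.8, 0.1]
finger_gap: 0.0554
finger_force: 0.0
tcp_pos: [0.4938, 0.4203, 0.2661]
wrist_force: [0.3, 0.6, -0.5]
finger_gap: 0.0557
finger_force: 0.0
knob [ 0.4356 -0.1387  0.155 ]
twist [ 0.0007 -0.0017 -1.8609]
t 14.70 tcp [0.4928 0.4184 0.2614] [-3.141 -0.001  0.074] F [ 0.5 -0.4 -0.9] gap 0.0552 f 0.0 shift [-1.8624 -0.1254  0.0046] rows>=9.0
twist [-0.0018 -0.0007  2.1391]
t 14.70 tcp [0.4928 0.4184 0.2614] [-3.141 -0.001  0.074] F [ 0.5 -0.4 -0.9] gap 0.0552 f 0.0 shift [1.8624 0.1254 0.0046] rows>=9.0
[-0.4435  0.5078 -0.5383  1.4392  0.2651  1.2658 -2.502 ]
```

View pics/m4.png

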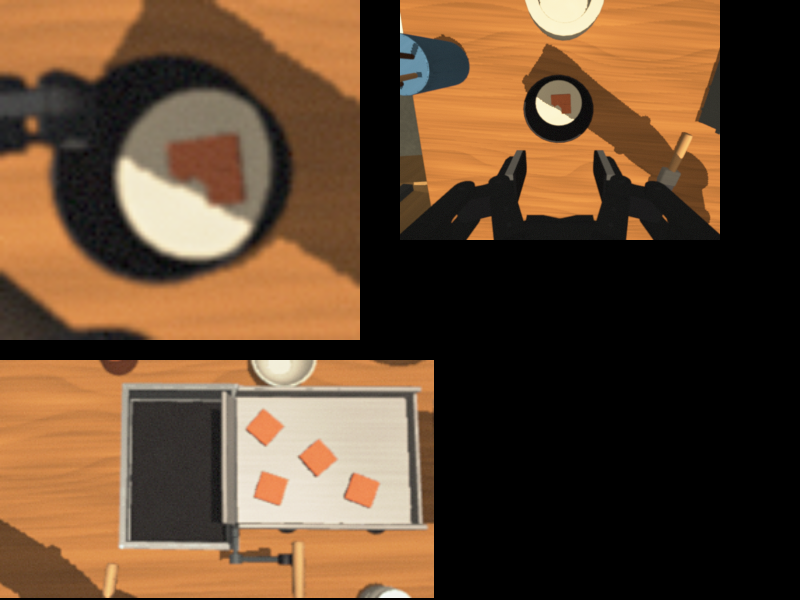

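The broken tile lies flat in the black tub, and the tote stands parallel under the flap. Next I turn the tool and go to the knob.

```bash
python3 -m creep '[{"translation":[0,0,0],"twist":[0,0,-0.207]},{"translation":[0,0,0],"twist":[0,0,-0.207]},{"translation":[0,0,0],"twist":[0,0,-0.207]},{"translation":[0,0,0],"twist":[0,0,-0.207]},{"translation":[0,0,0],"twist":[0,0,-0.207]}]' 0.47 >/dev/null
python3 -m creep '[{"translation":[0,0,0],"twist":[0,0,-0.207]},{"translation":[0,0,0],"twist":[0,0,-0.207]},{"translation":[0,0,0],"twist":[0,0,-0.207]},{"translation":[0,0,0],"twist":[0,0,-0.205]},{"translation":[-0.12,-0.01,0],"twist":[0,0,0]}]' >/dev/null
python3 -m creep '[{"translation":[-0.18,-0.012,0],"twist":[0,0,0]},{"translation":[-0.18,-0.012,0],"twist":[0,0,0]},{"translation":[-0.18,-0.012,0],"twist":[0,0,0]},{"translation":[-0.18,-0.012,0],"twist":[0,0,0]},{"translation":[-0.18,-0.012,0],"twist":[0,0,0]}]' >/dev/null
python3 -m creep '[{"translation":[-0.18,-0.012,0],"twist":[0,0,0]},{"translation":[-0.18,-0.012,0],"twist":[0,0,0]},{"translation":[-0.18,-0.012,0],"twist":[0,0,0]},{"translation":[-0.18,-0.012,0],"twist":[0,0,0]},{"translation":[0,0,0],"twist":[0,0,0]}]' >/dev/null
python3 - <<'E'
from h import *
k=tray(-.150,-.071,.140);go(k,YAW+np.pi/2);print(monitor.observe()["joint_pos"].round(2))
E
```

```text
twist [-0.0040856   0.00054454 -0.01014586]
t 17.20 tcp [ 0.4374 -0.1068  0.2591] [-3.138  0.     1.528] F [ 0.1 -0.2 -0.2] gap 0.0400 f 0.0 shift [-0.1064 -0.0023  0.3971] rows>=2.0
[ 0.91  0.25 -0.93  1.88  0.22  1.13 -0.14]
```

```bash
python3 -m creep '[{"translation":[-0.1,0,0.05],"twist":[0,0,-0.01]},{"translation":[0,0,0.1],"twist":[0,0,0]},{"translation":[0,0,0.1],"twist":[0,0,0]},{"translation":[0,0,0.08],"twist":[0,0,0]},{"translation":[0,0,0],"twist":[0,0,0]}]'
python3 - <<'E'
from h import *
k=tray(-.150,-.071,.140);go(k,YAW+np.pi/2)
i=imaging.camera_info("top");im=imaging.grab_frame("wrist");cv2.imwrite("pics/w5.png",im[:,:,::-1])
E
```

```text
time_s: 17.82
tcp_pos: [0.4364, -0.1309, 0.1599]
tcp_rot: [-3.137, -0.002, 1.545]
wrist_force: [-0.4, 0.1, 0.2]
finger_gap: 0.0401
finger_force: 0.0
twist [-0.0055119  -0.00236062  0.01220535]
t 17.82 tcp [ 0.4364 -0.1309  0.1599] [-3.137e+00 -2.000e-03  1.545e+00] F [-0.4  0.1  0.2] gap 0.0401 f 0.0 shift [-0.0262 -0.0017  0.0662] rows>=0.3
```

View pics/w5.png

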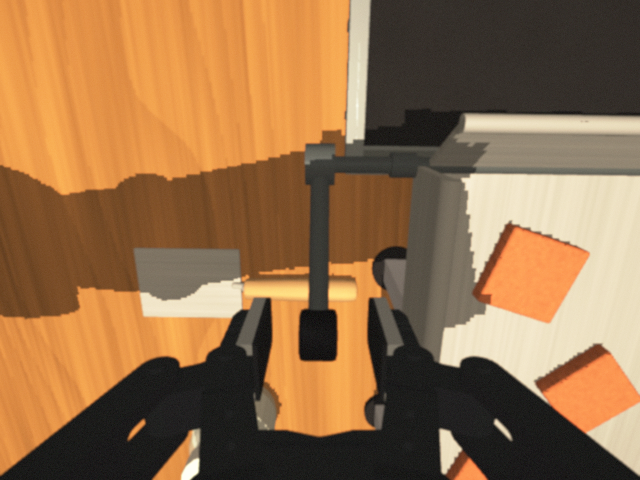

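The knob sits centred between the fingers at (318,335), so I close on it and swing it over.

```bash
python3 -m creep '[{"translation":[-0.026,0,0.066],"twist":[0,0,0.01]},{"translation":[0,0,0],"twist":[0,0,0]},{"translation":[0,0,0],"twist":[0,0,0]}]' |egrep 'pos|gap|force'
python3 -m creep '[{"translation":[0,0,0],"twist":[0,0,0]},{"translation":[0,0,0],"twist":[0,0,0]},{"translation":[0,0,0],"twist":[0,0,0]}]' 0 25 |egrep 'pos|gap|force'
python3 - <<'E'
from h import *
k=tray(-.150,-.071,.140);go(k,YAW+np.pi/2)
E
```

```text
tcp_pos: [0.4384, -0.1394, 0.1429]
wrist_force: [-0.0, -0.3, -0.1]
finger_gap: 0.0402
finger_force: 0.0
tcp_pos: [0.4356, -0.1402, 0.1418]
wrist_force: [-8.6, -1.9, 5.1]
finger_gap: 0.0155
finger_force: 31.7
twist [-0.00549322  0.00160671 -0.00050536]
t 18.62 tcp [ 0.4356 -0.1402  0.1418] [-3.137e+00  1.000e-03  1.535e+00] F [-8.6 -1.9  5.1] gap 0.0155 f 31.7 shift [ 0.0051 -0.      0.0061] rows>=0.0
```

```bash
python3 -m creep '[{"translation":[0.026,0,-0.041],"twist":[0,0,0]},{"translation":[0.033,0,-0.035],"twist":[0,0,0]},{"translation":[0.039,0,-0.029],"twist":[0,0,0]},{"translation":[0.0435,0,-0.021],"twist":[0,0,0]}]' |egrep 'pos|gap|force'
python3 -m creep '[{"translation":[0.0465,0,-0.013],"twist":[0,0,0]},{"translation":[0.048,0,-0.004],"twist":[0,0,0]},{"translation":[0.048,0,0.004],"twist":[0,0,0]},{"translation":[0.0465,0,0.013],"twist":[0,0,0]}]' |egrep 'pos|gap|force'
python3 -m creep '[{"translation":[0.0435,0,0.021],"twist":[0,0,0]},{"translation":[0.039,0,0.029],"twist":[0,0,0]},{"translation":[0.033,0,0.035],"twist":[0,0,0]},{"translation":[0.026,0,0.041],"twist":[0,0,0]},{"translation":[0,0,0],"twist":[0,0,0]}]' |egrep 'pos|gap|force'
python3 - <<'E'
from h import *
go(tray(-.150,.071,.141),YAW+np.pi/2)
E
```

```text
tcp_pos: [0.4371, -0.0967, 0.1795]
wrist_force: [-4.5, 0.1, -13.4]
finger_gap: 0.0159
finger_force: 24.7
tcp_pos: [0.439, -0.0408, 0.1798]
wrist_force: [-8.0, -5.3, -2.4]
finger_gap: 0.0154
finger_force: 25.0
tcp_pos: [0.4405, 0.0035, 0.1418]
wrist_force: [-9.1, 4.1, 0.6]
finger_gap: 0.0149
finger_force: 28.2
twist [-0.00480142 -0.00014993  0.00337313]
t 20.25 tcp [0.4405 0.0035 0.1418] [-3.138 -0.     1.538] F [-9.1  4.1  0.6] gap 0.0149 f 28.2 shift [-0.0011  0.0002  0.0026] rows>=0.0
```

```bash
python3 -m creep '[{"translation":[0.005,0,0.015],"twist":[0,0,0]},{"translation":[0.002,0,0.012],"twist":[0,0,0]},{"translation":[0,0,0],"twist":[0,0,0]}]' |egrep 'pos|gap|force'
python3 -m creep '[{"translation":[0,0,0],"twist":[0,0,0]},{"translation":[0,0,0],"twist":[0,0,0]}]' 0.47 |egrep 'pos|gap|force'
python3 -m creep '[{"translation":[0,0,-0.05],"twist":[0,0,0]},{"translation":[0,0,-0.15],"twist":[0,0,0]},{"translation":[0,0,-0.15],"twist":[0,0,0]},{"translation":[0,0,-0.05],"twist":[0,0,0]}]' |egrep 'pos|gap|force'
python3 - <<'E'
from h import *
i=imaging.camera_info("top");im=imaging.grab_frame("scene");cv2.imwrite("pics/s6.png",cv2.resize(im[120:320,130:450],None,fx=2.5,fy=2.5)[:,:,::-1])
for k,(x,y) in {"a(.5366,-.264)":(.537,-.265),"b":(.543,-.129),"c":(.588,-.2015),"d":(.637,-.124)}.items():
    d=np.array([x,y])-O[:2];c,s=np.cos(YAW),np.sin(YAW);print(k,c*d[0]+s*d[1],-s*d[0]+c*d[1])
E
```

```text
tcp_pos: [0.4407, 0.0067, 0.1345]
wrist_force: [-13.5, 8.3, 6.3]
finger_gap: 0.0156
finger_force: 30.1
tcp_pos: [0.4441, 0.0042, 0.1347]
wrist_force: [0.4, -0.2, 0.5]
finger_gap: 0.0402
finger_force: 0.0
tcp_pos: [0.4444, 0.0043, 0.2573]
wrist_force: [-0.1, 0.1, 0.3]
finger_gap: 0.0403
finger_force: 0.0
a(.5366,-.264) -0.044250137604665306 -0.19366704758933095
b -0.04301284045571409 -0.057540381958510495
c 0.004496581816657201 -0.12842130178426828
d 0.050754626148472134 -0.04925411581308545
```

View pics/s6.png

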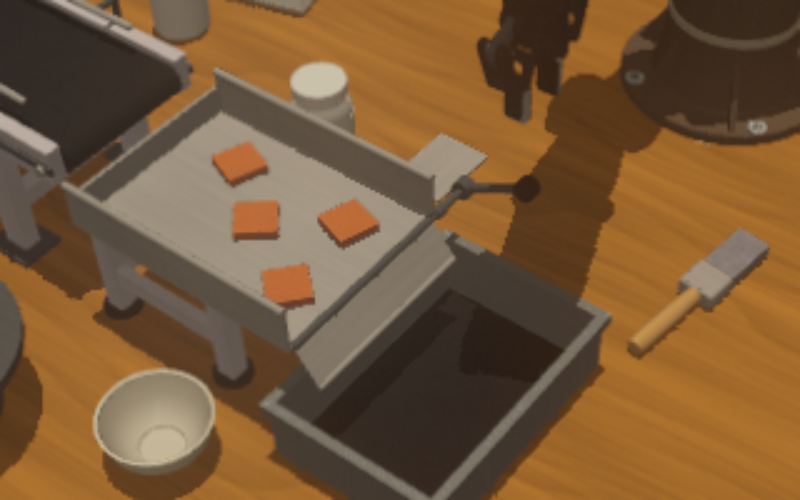

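The flap is fully down over the tote and the tiles are unmoved. I sweep in this order: d (x 51, y −49 in tray mm), then c (4, −128), then a and b together (−44, −194 and −58).

Run:
```python
from h import *
go(tray(.051,-.100,.2),YAW+np.pi/2)
```

```text
twist [ 0.00676439  0.00056892 -0.00019266]
t 21.43 tcp [0.4446 0.0042 0.2577] [3.136 0.    1.536] F [1.6 0.4 2. ] gap 0.0400 f 0.0 shift [-0.5737  0.6568  0.1922] rows>=4.3
```

```bash
python3 -m creep '[{"translation":[-0.115,0.131,0],"twist":[0.007,0,0]},{"translation":[-0.115,0.131,0],"twist":[0,0,0]},{"translation":[-0.115,0.131,0],"twist":[0,0,0]},{"translation":[-0.115,0.131,0.04],"twist":[0,0,0]},{"translation":[-0.115,0.131,0.1]  ,"twist":[0,0,0]}]' 0.28 >/dev/null
python3 -m creep '[{"translation":[0,0,0.05],"twist":[0,0,0]},{"translation":[0,0,0],"twist":[0,0,0]}]' |egrep 'gap'
python3 - <<'E'
from h import *
go(tray(.051,-.100,.124),YAW+np.pi/2)
E
```

```text
finger_gap: 0.024
twist [-0.01186834 -0.00193382  0.00073845]
t 22.30 tcp [ 0.6317 -0.1749  0.1938] [-3.132e+00 -2.000e-03  1.536e+00] F [0.5 0.8 0.4] gap 0.0240 f 0.0 shift [0.0009 0.0125 0.2326] rows>=1.1
```

```bash
python3 -m creep '[{"translation":[0,0.012,0.09],"twist":[-0.008,0,0]},{"translation":[0,0,0.09],"twist":[0,0,0]},{"translation":[0,0,0.045],"twist":[0,0,0]},{"translation":[0,0,0],"twist":[0,0,0]},{"translation":[0,0,0],"twist":[0,0,0]}]' |egrep 'pos|rot|gap|force'
python3 - <<'E'
from h import *
go(tray(.051,-.100,.124),YAW+np.pi/2); go(tray(.051,.017,.124),YAW+np.pi/2)
E
```

```text
tcp_pos: [0.6371, -0.1753, 0.1299]
tcp_rot: [3.139, 0.0, 1.536]
wrist_force: [-0.4, 0.1, 0.8]
finger_gap: 0.0239
finger_force: 0.0
twist [0.00339285 0.00019525 0.00049687]
t 22.93 tcp [ 0.6371 -0.1753  0.1299] [3.139 0.    1.536] F [-0.4  0.1  0.8] gap 0.0239 f 0.0 shift [ 0.0017 -0.0055  0.0197] rows>=0.1
twist [0.00339285 0.00019525 0.00049687]
t 22.93 tcp [ 0.6371 -0.1753  0.1299] [3.139 0.    1.536] F [-0.4  0.1  0.8] gap 0.0239 f 0.0 shift [ 0.3917 -0.0055  0.0197] rows>=1.9
```

```bash
python3 -m creep '[{"translation":[0,-0.005,0.018],"twist":[0,0,0]},{"translation":[0.04,0,0],"twist":[0,0,0]},{"translation":[0.06,0,0],"twist":[0,0,0]},{"translation":[0.06,0,0],"twist":[0,0,0]},{"translation":[0.06,0,0],"twist":[0,0,0]}]' |egrep 'pos|force'
python3 -m creep '[{"translation":[0.06,0,0],"twist":[0,0,0]},{"translation":[0.06,0,0],"twist":[0,0,0]},{"translation":[0.06,0,0],"twist":[0,0,0]},{"translation":[0,0,0],"twist":[0,0,0]},{"translation":[0,0,0],"twist":[0,0,0]}]' |egrep 'pos|force'
python3 - <<'E'
from h import *
im=imaging.grab_frame("scene")
for c in tiles(im)[1]:
    m=cv2.moments(c);print(m["m10"]/m["m00"],m["m01"]/m["m00"],m["m00"])
go(tray(.012,-.178,.17),YAW+np.pi/2)
E
```

```text
tcp_pos: [0.6373, -0.1075, 0.1232]
wrist_force: [0.7, 0.7, 0.4]
finger_force: 0.2
tcp_pos: [0.6392, -0.0564, 0.1229]
wrist_force: [-0.6, 0.5, -0.2]
finger_force: 0.0
231.8320675105485 206.495358649789 197.5
225.19244935543276 184.34530386740332 181.0
216.85723310170562 143.35481153927142 791.5
384.2659848051797 316.2079255527976 130329.5
181.1585117227319 118.14169215086645 327.0
334.1432275411725 114.31603207375042 10413.5
twist [ 0.00073691  0.001039   -0.00142495]
t 24.23 tcp [ 0.6391 -0.0568  0.1228] [3.141e+00 1.000e-03 1.535e+00] F [0.3 0.3 0.1] gap 0.0241 f 0.0 shift [-0.6533 -0.1284 -0.1572] rows>=3.3
```

```bash
python3 -m creep '[{"translation":[0,0,-0.15],"twist":[0,0,0]},{"translation":[-0.16,-0.032,0],"twist":[0,0,0]},{"translation":[-0.165,-0.032,0],"twist":[0,0,0]},{"translation":[-0.165,-0.032,0],"twist":[0,0,0]},{"translation":[-0.165,-0.032,0],"twist":[0,0,0]}]' >/dev/null
python3 -m creep '[{"translation":[0,0,0],"twist":[0,0,0]},{"translation":[0,0,0],"twist":[0,0,0]}]' >/dev/null
python3 - <<'E'
from h import *
im=imaging.grab_frame("wrist");cv2.imwrite("pics/w7.png",im[:,:,::-1])
go(tray(.012,-.178,.124),YAW+np.pi/2)
E
```

```text
twist [ 0.0012272  -0.00072877  0.00039255]
t 25.15 tcp [ 0.5939 -0.2501  0.1681] [ 3.141e+00 -1.000e-03  1.536e+00] F [0.2 0.5 0.1] gap 0.0236 f 0.0 shift [-0.004  -0.0003  0.1469] rows>=0.7
```

```bash
python3 -m creep '[{"translation":[-0.004,0,0.08],"twist":[0,0,0]},{"translation":[0,0,0.06],"twist":[0,0,0]},{"translation":[0,0,0],"twist":[0,0,0]},{"translation":[0.03,0,0],"twist":[0,0,0]},{"translation":[0.06,0,0],"twist":[0,0,0]}]' |egrep 'pos|force'
python3 -m creep '[{"translation":[0.06,0,0],"twist":[0,0,0]},{"translation":[0.06,0,0],"twist":[0,0,0]},{"translation":[0.06,0,0],"twist":[0,0,0]},{"translation":[0.06,0,0],"twist":[0,0,0]},{"translation":[0.06,0,0],"twist":[0,0,0]}]' |egrep 'pos|force'
python3 -m creep '[{"translation":[0.06,0,0],"twist":[0,0,0]},{"translation":[0.06,0,0],"twist":[0,0,0]},{"translation":[0.06,0,0],"twist":[0,0,0]},{"translation":[0.06,0,0],"twist":[0,0,0]},{"translation":[0.03,0,0],"twist":[0,0,0]}]' |egrep 'pos|force'
python3 -m creep '[{"translation":[0,0,0],"twist":[0,0,0]},{"translation":[0,0,-0.15],"twist":[0,0,0]},{"translation":[0,0,-0.01],"twist":[0,0,0]}]' |egrep 'pos|force'
python3 - <<'E'
from h import *
im=imaging.grab_frame("scene")
S=imaging.camera_info("scene")
for c in tiles(im)[1]:
    m=cv2.moments(c);print(m["m10"]/m["m00"],m["m01"]/m["m00"],m["m00"])
go(tray(-.044,-.238,.17),YAW+np.pi/2)
E
```

```text
tcp_pos: [0.5952, -0.2244, 0.1267]
wrist_force: [0.6, 0.4, 0.6]
finger_force: 0.1
tcp_pos: [0.598, -0.1338, 0.126]
wrist_force: [0.2, -1.1, 0.2]
finger_force: 0.4
tcp_pos: [0.6008, -0.0522, 0.1261]
wrist_force: [0.1, 0.5, 0.4]
finger_force: 0.0
tcp_pos: [0.6026, -0.0545, 0.1769]
wrist_force: [-0.2, 0.0, -0.0]
finger_force: 0.0
225.22532588454374 184.34078212290504 179.0
225.7786041899095 140.55919176893516 1344.5
384.23621716081243 316.1552951132553 130376.5
181.14256410256408 118.10410256410255 325.0
340.2765845796319 112.2837062858428 8893.0
twist [ 0.00494955  0.00071253 -0.00179623]
t 27.45 tcp [ 0.6018 -0.0548  0.1757] [3.138e+00 1.000e-03 1.534e+00] F [ 0.6 -0.5 -0.4] gap 0.0237 f 0.0 shift [-0.8555 -0.1906  0.019 ] rows>=4.2
```

```bash
python3 -m creep '[{"translation":[-0.17,-0.038,0],"twist":[0,0,0]},{"translation":[-0.17,-0.038,0],"twist":[0,0,0]},{"translation":[-0.17,-0.038,0],"twist":[0,0,0]},{"translation":[-0.17,-0.038,0],"twist":[0,0,0]},{"translation":[-0.17,-0.038,0],"twist":[0,0,0]}]' >/dev/null
python3 -m creep '[{"translation":[0,0,0],"twist":[0,0,0]},{"translation":[0,0,0],"twist":[0,0,0]}]' >/dev/null
python3 - <<'E'
from h import *
go(tray(-.044,-.238,.124),YAW+np.pi/2)
im=imaging.grab_frame("wrist");cv2.imwrite("pics/w8.png",im[:,:,::-1])
W=imaging.camera_info("wrist")
for c in tiles(im,300)[1]:
    P=plane(W,c[:,0],.13)[:,:2].astype(np.float32)*1000; r=cv2.minAreaRect(P)
    d=np.array(r[0])/1000-O[:2];cc,s=np.cos(YAW),np.sin(YAW);print(r[1],cc*d[0]+s*d[1],-s*d[0]+cc*d[1],"ymin",(P[:,1].min()/1000-O[1]))
E
```

```text
twist [-0.0003053  -0.00109608 -0.0012523 ]
t 28.32 tcp [ 0.5342 -0.3069  0.1731] [-3.141e+00 -1.000e-03  1.535e+00] F [ 0.8  1.4 -0.5] gap 0.0239 f 0.0 shift [-0.0078  0.0052  0.1636] rows>=0.8
(47.857059478759766, 10.722228050231934) -0.123766185589232 -0.36568868265375054 ymin -0.37589670610427856
(47.84246826171875, 151.4227752685547) 0.12158182806766266 -0.31808896549427923 ymin -0.3878371555805206
(171.46910095214844, 107.27369689941406) -0.1778046730641819 -0.2885090604662616 ymin -0.35391487073898314
(41.84712600708008, 41.17191696166992) -0.04472007691584407 -0.19319650959628132 ymin -0.2179395396709442
(4.115479946136475, 48.381229400634766) -0.17398127145472225 -0.15612336862705686 ymin -0.15251560401916503
(27.39751434326172, 28.88391876220703) -0.13553769425591064 -0.14693887502752268 ymin -0.15605679047107696
(26.989850997924805, 67.068359375) -0.15462700292829 -0.11839268062132172 ymin -0.12733416152000426
```

View pics/w8.png

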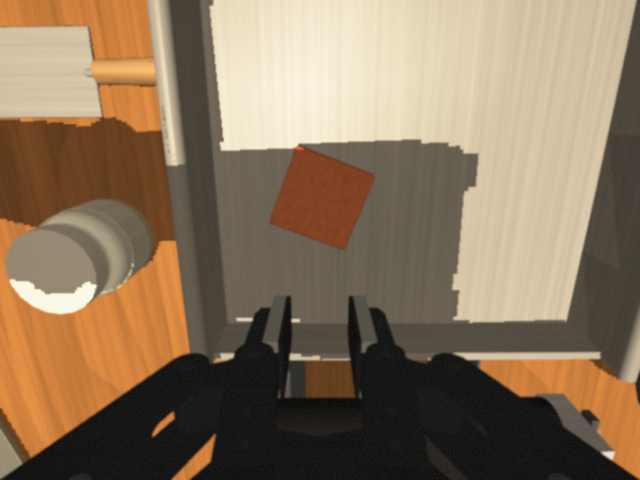

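The wrist view shows only tile a, at (322,197), clear ahead of the fingers. I descend and sweep.

```bash
python3 -m creep '[{"translation":[-0.007,0.005,0.08],"twist":[0,0,0]},{"translation":[0,0,0.08],"twist":[0,0,0]},{"translation":[0,0,0],"twist":[0,0,0]},{"translation":[0.03,0,0],"twist":[0,0,0]},{"translation":[0.06,0,0],"twist":[0,0,0]}]' |egrep 'pos|force'
python3 -m creep '[{"translation":[0.06,0,0],"twist":[0,0,0]},{"translation":[0.06,0,0],"twist":[0,0,0]},{"translation":[0.06,0,0],"twist":[0,0,0]},{"translation":[0.06,0,0],"twist":[0,0,0]},{"translation":[0.06,0,0],"twist":[0,0,0]}]' |egrep 'pos|force'
python3 -m creep '[{"translation":[0.06,0,0],"twist":[0,0,0]},{"translation":[0.06,0,0],"twist":[0,0,0]},{"translation":[0.06,0,0],"twist":[0,0,0]},{"translation":[0.06,0,0],"twist":[0,0,0]},{"translation":[0.06,0,0],"twist":[0,0,0]}]' |egrep 'pos|force'
python3 -m creep '[{"translation":[0.06,0,0],"twist":[0,0,0]},{"translation":[0.06,0,0],"twist":[0,0,0]},{"translation":[0.03,0,0],"twist":[0,0,0]},{"translation":[0,0,0],"twist":[0,0,0]},{"translation":[0,0,0],"twist":[0,0,0]}]' |egrep 'pos|force'
python3 -m creep '[{"translation":[0,0,-0.2],"twist":[0,0,0]},{"translation":[0,0,-0.15],"twist":[0,0,0]},{"translation":[0,-0.15,-0.1],"twist":[0,0,0]},{"translation":[0,-0.15,0],"twist":[0,0,0]}]' 0.47 |egrep 'pos|force'
python3 - <<'E'
from h import *
a=imaging.grab_frame("scene");b=imaging.grab_frame("top");w=imaging.grab_frame("wrist")
c=np.zeros((600,800,3),np.uint8);c[:300,:480]=cv2.resize(a[120:320,130:450],None,fx=1.5,fy=1.5);c[300:600,:520]=cv2.resize(b[170:320,265:525],None,fx=2,fy=2);c[:240,480:]=cv2.resize(w,(320,240))
cv2.imwrite("pics/m9.png",c[:,:,::-1])
go(tray(-.150,.071,.2),YAW+np.pi/2)
E
```

```text
tcp_pos: [0.5379, -0.2813, 0.127]
wrist_force: [-0.1, -0.1, 0.4]
finger_force: 0.1
tcp_pos: [0.5404, -0.1909, 0.126]
wrist_force: [-0.7, -1.0, 1.0]
finger_force: 0.4
tcp_pos: [0.5435, -0.1009, 0.1259]
wrist_force: [0.3, 0.1, 0.4]
finger_force: 0.4
tcp_pos: [0.5451, -0.058, 0.1258]
wrist_force: [0.3, -0.1, -0.2]
finger_force: 0.0
tcp_pos: [0.4555, -0.0542, 0.2628]
wrist_force: [-0.0, 0.0, 0.4]
finger_force: 0.0
twist [ 0.00097479  0.0034814  -0.00247223]
t 31.52 tcp [ 0.4534 -0.0552  0.2612] [3.141e+00 3.000e-03 1.534e+00] F [0.1 0.2 0.2] gap 0.0402 f 0.0 shift [ 0.1931 -0.0496  0.204 ] rows>=1.4
```

View pics/m9.png

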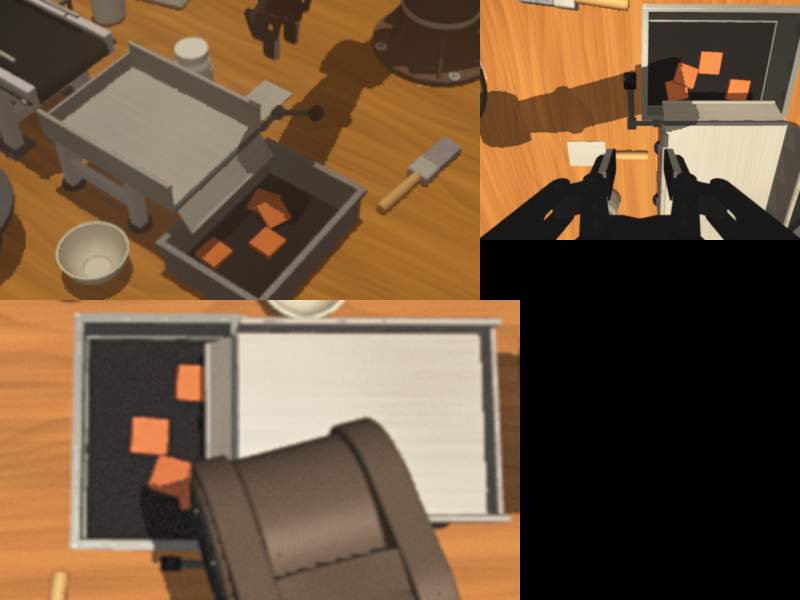

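All four tiles are in the tote and the tray is empty. Next I shut the flap.

```bash
python3 -m creep '[{"translation":[0.13,-0.025,0],"twist":[0,0,0]},{"translation":[0.13,-0.025,0],"twist":[0,0,0]},{"translation":[0.13,0,0.05],"twist":[0,0,0]},{"translation":[0.03,0,0.1],"twist":[0,0,0]},{"translation":[0,0,0],"twist":[0,0,0]}]' >/dev/null
python3 - <<'E'
from h import *
go(tray(-.150,.071,.138),YAW+np.pi/2)
E
```

```text
twist [-0.00338845 -0.00043839  0.00188263]
t 32.15 tcp [0.444  0.0726 0.2144] [-3.139 -0.     1.537] F [-0.7 -0.8 -0.1] gap 0.0400 f 0.0 shift [-0.2315 -0.0033  0.2548] rows>=1.7
```

```bash
python3 -m creep '[{"translation":[-0.12,-0.003,0],"twist":[0,0,0]},{"translation":[-0.11,0,0],"twist":[0,0,0]},{"translation":[0,0,0.03],"twist":[0,0,0]},{"translation":[0,0,0],"twist":[0,0,0]},{"translation":[0,0,0],"twist":[0,0,0]}]' >/dev/null
python3 - <<'E'
from h import *
go(tray(-.150,.071,.138),YAW+np.pi/2)
E
```

```text
twist [ 0.00154694 -0.00058025  0.00144276]
t 32.77 tcp [0.4415 0.0043 0.2073] [ 3.14  -0.     1.537] F [0.4 0.5 0.7] gap 0.0402 f 0.0 shift [-0.0037 -0.003   0.231 ] rows>=1.1
```

```bash
python3 -m creep '[{"translation":[-0.004,-0.003,0.09],"twist":[0,0,0]},{"translation":[0,0,0.09],"twist":[0,0,0]},{"translation":[0,0,0.05],"twist":[0,0,0]},{"translation":[0,0,0],"twist":[0,0,0]},{"translation":[0,0,0],"twist":[0,0,0]}]' |egrep 'pos|force'
python3 -m creep '[{"translation":[0,0,0],"twist":[0,0,0]},{"translation":[0,0,0],"twist":[0,0,0]},{"translation":[0,0,0],"twist":[0,0,0]}]' 0 25 |egrep 'pos|gap|force'
```

```text
tcp_pos: [0.4409, 0.0027, 0.1387]
wrist_force: [0.1, -0.0, -0.4]
finger_force: 0.0
tcp_pos: [0.4406, 0.0024, 0.1386]
wrist_force: [-2.4, -0.6, 7.3]
finger_gap: 0.0155
finger_force: 27.5
```

```bash
python3 -m creep '[{"translation":[-0.026,0,-0.041],"twist":[0,0,0]},{"translation":[-0.033,0,-0.035],"twist":[0,0,0]},{"translation":[-0.039,0,-0.029],"twist":[0,0,0]},{"translation":[-0.0435,0,-0.021],"twist":[0,0,0]}]' |egrep 'pos|gap|force'
python3 -m creep '[{"translation":[-0.0465,0,-0.013],"twist":[0,0,0]},{"translation":[-0.048,0,-0.004],"twist":[0,0,0]},{"translation":[-0.048,0,0.004],"twist":[0,0,0]},{"translation":[-0.0465,0,0.013],"twist":[0,0,0]}]' |egrep 'pos|gap|force'
python3 -m creep '[{"translation":[-0.0435,0,0.021],"twist":[0,0,0]},{"translation":[-0.039,0,0.029],"twist":[0,0,0]},{"translation":[-0.033,0,0.035],"twist":[0,0,0]},{"translation":[-0.026,0,0.041],"twist":[0,0,0]},{"translation":[0,0,0],"twist":[0,0,0]}]' |egrep 'pos|gap|force'
python3 -m creep '[{"translation":[-0.005,0,0.015],"twist":[0,0,0]},{"translation":[-0.002,0,0.012],"twist":[0,0,0]},{"translation":[0,0,0],"twist":[0,0,0]}]' |egrep 'pos|gap|force'
python3 - <<'E'
from h import *
go(tray(-.150,-.071,.138),YAW+np.pi/2)
E
```

```text
tcp_pos: [0.4391, -0.0389, 0.1764]
wrist_force: [1.3, 4.4, -3.6]
finger_gap: 0.0156
finger_force: 25.0
tcp_pos: [0.4371, -0.0961, 0.1769]
wrist_force: [-4.0, 3.2, 8.7]
finger_gap: 0.0155
finger_force: 28.7
tcp_pos: [0.4355, -0.1414, 0.1381]
wrist_force: [-1.1, -6.9, 4.3]
finger_gap: 0.0152
finger_force: 37.4
tcp_pos: [0.4354, -0.1445, 0.1306]
wrist_force: [-3.5, -11.7, 9.2]
finger_gap: 0.0152
finger_force: 39.2
twist [ 0.0016801   0.00536893 -0.00394639]
t 35.77 tcp [ 0.4354 -0.1445  0.1306] [3.14  0.004 1.533] F [ -3.5 -11.7   9.2] gap 0.0152 f 39.2 shift [ 0.0195 -0.     -0.0247] rows>=0.2
```

```bash
python3 -m creep '[{"translation":[0,0,0],"twist":[0,0,0]},{"translation":[0,0,0],"twist":[0,0,0]},{"translation":[0,0,-0.05],"twist":[0,0,0]},{"translation":[0,0,-0.2],"twist":[0,0,0]},{"translation":[0,0,-0.2],"twist":[0,0,0]}]' 0.47 |egrep 'pos|gap|force'
python3 -m creep '[{"translation":[-0.15,0,0],"twist":[0,0,0]},{"translation":[-0.15,-0.1,0],"twist":[0,0,0]},{"translation":[-0.15,-0.1,0],"twist":[0,0,0]},{"translation":[-0.15,-0.1,0],"twist":[0,0,0]},{"translation":[-0.15,-0.1,0],"twist":[0,0,0]}]' |egrep 'pos|gap|force'
python3 -m creep '[{"translation":[-0.15,-0.1,0],"twist":[0,0,0]},{"translation":[-0.15,0,0],"twist":[0,0,0]},{"translation":[0,0,0],"twist":[0,0,0]},{"translation":[0,0,0],"twist":[0,0,0]}]' |egrep 'time|pos|gap|force'
python3 - <<'E'
from h import *
a=imaging.grab_frame("scene");b=imaging.grab_frame("top")
a0=cv2.imread("pics/scene0.png")[:,:,::-1]; b0=cv2.imread("pics/top0.png")[:,:,::-1]
c=np.zeros((600,800,3),np.uint8)
f=lambda i:cv2.resize(i[130:280,150:350],(400,300))
g=lambda i:cv2.resize(i[120:400,120:530],(400,273))
c[:300,:400]=f(a0);c[:300,400:]=f(a);c[300:573,:400]=g(b0);c[300:573,400:]=g(b)
cv2.imwrite("pics/m10.png",c[:,:,::-1])
def knob(i):
    m=cv2.inRange(cv2.cvtColor(np.ascontiguousarray(i[155:185,275:310]),cv2.COLOR_RGB2GRAY),0,50);M=cv2.moments(m,True);return M["m10"]/M["m00"],M["m01"]/M["m00"],M["m00"]
print(knob(a0),knob(a))
E
```

```text
tcp_pos: [0.4349, -0.1404, 0.2671]
wrist_force: [0.7, -1.7, 0.8]
finger_gap: 0.04
finger_force: 0.0
tcp_pos: [0.3066, -0.3629, 0.2659]
wrist_force: [1.3, -1.3, -0.4]
finger_gap: 0.0403
finger_force: 0.0
time_s: 37.52
tcp_pos: [0.275, -0.4499, 0.2652]
wrist_force: [0.3, -0.0, -0.5]
finger_gap: 0.0403
finger_force: 0.0
(17.23076923076923, 15.365384615384615, 52.0) (16.672131147540984, 15.80327868852459, 61.0)
```

View pics/m10.png

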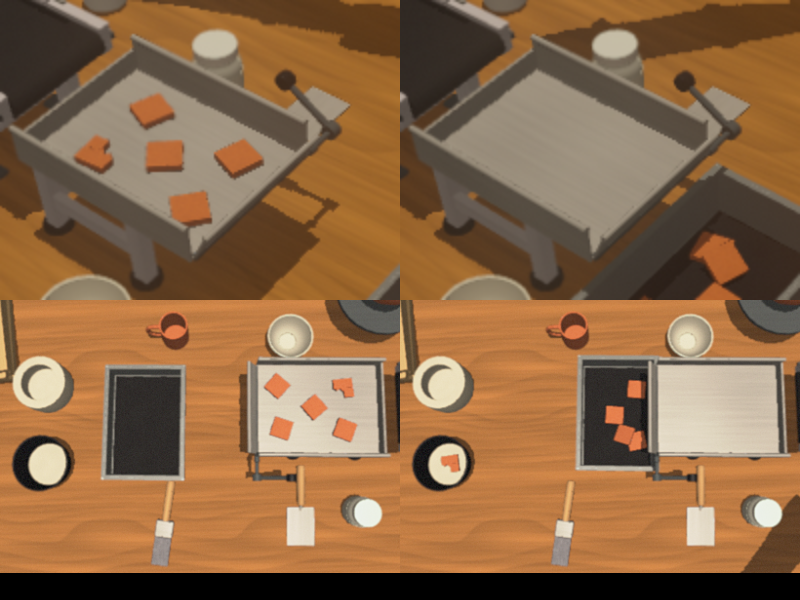

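The before/after views match: flap shut with the knob within 1 px of where it started, four tiles in the tote, the broken tile in the tub, and the bystanders unmoved.

```bash
python3 -c "
from station import workorder; print(workorder.hand_in())"
```

```text
the job is handed in; nothing more can be done
None
```

Job handed in at about 37.6 s: tote squarely under the flap holding the four whole tiles, broken tile in the reclaim tub, flap shut, and nothing else on the bench moved in the last pictures.

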